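# Set the glue hood to work: sash up to the mark, fan on

### The arm

A 7-joint arm with a two-finger parallel gripper is mounted at the origin on a cart in front of the work surface, level with it; the furniture and walls round the work are solid. World frame = base frame: x ahead of the robot, y to its left, z up, the work surface at z = 0. Lengths are in m, angles in degrees, forces in N, time in s.
With the tool pointing down it reaches from about 0.425 to 0.875 m from the base axis. Payload 4.7 kg.
Tool frame: the origin (TCP) lies midway between the tips of the shut fingers; the grasp point (between the pads) lies 19 mm behind it (env.grip_depth is the distance from the TCP to the grasp point, in m); z points along the fingers, y is the line along which they close (so a half turn about z gives the same grasp; the last joint's range is limited). The gripper opens to 87 mm and grips with 3 to 60 N. Pads are 19 mm wide; open, the fingers measure 117 mm over their backs; the gripper's body (75 mm by 190 mm) begins 51 mm behind the grasp point.
Start: joints at [-76.026, 18.392, -4.016, 83.108, 1.295, 78.541, -3.26], TCP at [0.148, 0.633, 0.223] pointing down, gripper open.
Joint ranges: [-163.93, 163.93], [-17.29, 119.83], [-79.2, 71.16], [3.27, 140.29], [-89.18, 269.18], [5.43, 117.66], [-154.24, 154.24]. Speed limits (degrees/s): [147.25, 147.25, 180, 180, 180, 180, 180].

### API

Orientations are given as [roll, pitch, yaw] about the fixed x, y, z axes, in that order (R = Rz(yaw) Ry(pitch) Rx(roll)).
In Python, from cell import get_obs, optics, env, nets gives the robot as it stands.
- The arm moves only by the shell command python3 -m creep 'ROWS' [FORCE]. ROWS is JSON, a list of rows, each an object of numbers: "wx", "wy", "wz": the turn, a rotation vector about the tool's x, y, z in degrees; "tx", "ty", "tz": the shift along the tool's x, y, z in mm; "gripper": the opening, from -1 (shut) to 1 (fully open). A call has 1 to 5 rows; each row is the pose to reach, as a shift and turn from the pose commanded when the call began, along the tool's axes at that moment; what a row does not reach only later rows make up. A row lasts 1/12 s, in which the tool goes at most 41.7 mm and 7.16 degrees, less where a joint would pass 70% of its speed; a pose out of reach is approached as far as the arm can. A call with a gripper value outside its range is refused whole. The fingers move at their own pace and stop on an object; FORCE is the grip in N (left out, the last holds). Time passes only in rows, so rows that repeat a pose let the fingers close. It gives the time, the measured TCP pose, the force, the opening and the grip force at its end, in the units of the state.
- get_obs(): the state, without advancing time (a new reading comes with each control period).
- optics.read_camera(name): name is "side" or "top" or "wrist"; returns (picture, depth): 480x640x3 uint8, red, green, blue; 480x640 float32, m along the optical axis (not along the pixel's ray), 0 where there is no reading.
- optics.camera_info(name): a dict with "fovy" (degrees; the focal length in pixels is half the picture's height over the tangent of half this angle, whatever the lens; pixels are square), "cx", "cy" (the principal point, pixels), "R" (3x3) and "t" (3): a world point X has camera coordinates R X + t; the wrist camera has in their place "tool_from_camera" (4x4, takes a point from camera to tool coordinates, whose origin is the TCP and whose axes are the flange's). Camera axes: x right, y down, z forward; pixel columns grow to the right and rows downward; lengths in m; the calibration is good to about 2 mm. A picture is of the moment at which its call begins: read the wrist's pose just before it. camera_info takes no time and is no camera call.
- env.sign_off(): hands the job in; it is judged then, once.
Trained networks look in the newest picture that a camera, given by its name, has taken for a name from the list of things; names that differ only in an ending like _2 or _b are one class to them, and where a whole thing is asked for, a point or a joint stands for the part that bears it (a point fixed in the world has none). Each returns a list of dicts, best first, with "confidence" (0 to 1); they miss things now and then, are a little off and sometimes report something else, mostly with a low value. They report only what shows in the picture. A call takes as long as a camera call. They do not tell look-alikes from the thing itself.
- nets.look_for(query, camera): "point" ([x, y, z] in m, in world coordinates, good to about 4 mm: the middle of the surface that is visible of it).
- nets.place_of(query, camera): "point" ([x, y, z] in m, in world coordinates, good to about 4 mm: a listed point, or the origin of a listed thing).
The state is a dict: "time_s": time; "qpos": joint angles; "joint_velocities": joint speeds; "effort": joint torques, N m; "tool_pos": TCP position; "tool_rot": TCP orientation; "force": force on the tool from outside, world axes, zero at the start; "wrist_torque": the same for the moment, N m; "grip_width": finger opening in m; "grasp_force": force on a finger pad.
Only numpy, scipy, OpenCV 4.12 (cv2) and the standard library are available. Lean on these libraries where they do the work, as an engineer would, in place of code of your own. Each camera call takes 0.05 s, during which the arm holds its last target. There are 200 camera calls.

### The job

Gently push the window of the small extraction hood up from beneath its lip until the lip is level with the two green clips on the posts and stays there by itself. Only then press the green fan button on the grey switch box right down and let go. Do not grip the lip, and leave the clips and the things standing around where they are.

Things in the scene. Friction and masses are not known exactly. Their poses are not given: they have to be found in the camera images.
- sash (a joint): travel of the sash: the aluminium-framed clear window, 322 mm wide, in the leaning front of the white hood (400 mm wide, 350 mm tall, fixed). 0 = shut, grows upward to 0.15 m, along a line leaning 25 degrees back from vertical, into the hood. Counterweighted: it stays where it is left; pushing takes about 3 N along the slide.
- lip (a point): middle of the front edge of the lip across the sash's foot, half-way through its thickness; moves with the sash. The lip is a bar 290 mm long, 14 mm thick (lower half black rubber; upper half yellow, set back 12 mm), standing 35 mm out. Axes: z up along the slide (leaning 25 degrees back), y along the lip to the left, x square to the sash, into the hood.
- lip_under (a point): front edge of the lip's flat underside, middle of its length; axes as lip. The underside runs from x = 0 to x = +35 mm, where the face of the sash frame begins; the frame ends 8 mm below the underside, and the hood's fixed front sill below it is about flush. In front of frame and sill there is free room down to the table.
- mark (a point): tip of the left one of the two green clips (one on each white post, both at the same height, 14 mm tall), at its front and the middle of its height, as far out from the sash as the lip; same axes as lip. The sash is at the mark when lip and mark have the same z in these axes.
- marks (a joint): position of the pair of clips on the same scale as sash: the sash is at the mark when sash equals marks. The clips are stiff and stay where they are unless forced.
- fan_button_top (a point): middle of the top face of the green round push button (32 mm across) on the grey switch box (85x85 mm, 42 mm tall, fixed to the table, in front of the hood to its left or right); pressed straight down.
- fan_button (a joint): how far the button is pressed: 0 = up, 0.006 m = right down, which takes 5 N; it springs back.
- plaster_bowl_mid (a point): green rubber mixing bowl with set plaster, 105x110x55 mm; loose bystander, the point is its centre half-way up
- ink_bottle_mid (a point): dark blue ink bottle with white cap, 34x34x60 mm; loose bystander, the point is its centre half-way up
- small_glass_mid (a point): small clear glass, 35 mm wide, 71 mm tall; loose bystander, the point is its centre half-way up
- jar_empty_mid (a point): large clear glass jar, 94 mm wide, 150 mm tall, beside the hood; loose bystander, the point is its centre half-way up
- sample_vial_0_mid (a point): sample vial with white cap, 23 mm wide, 61 mm tall; loose bystander, the point is its centre half-way up
- tape_roll_mid (a point): roll of white tape lying flat, 66 mm wide, 19 mm tall; loose bystander, the point is its centre half-way up
Mind the look-alikes: they are no part of the job. What is shaped like the part that bears fan_button_top but blue or brown is not meant.

How it is judged (in metres and radians):
On the way, in this order (a step that is already met when the one before it is completed fails the run):
1. the fingers push the sash up from beneath its lip, at least 10 mm (contact force between the fingers and sash_c5 above 0.5 N and distance of lip from where it was at the start of the episode above 0.01 m), for 0.1 s.
2. the lip is level with the clips within 10 mm and the sash is at rest (z of lip in the frame of mark between -0.01 and 0.01 m and velocity of joint sash between -0.01 and 0.01 m/s), for 0.3 s.
3. the fan button is pressed right down (4.5 mm or more), with the sash still at the mark (z of lip in the frame of mark between -0.01 and 0.01 m and value of joint fan_button above 0.0045 m), for 0.05 s.
At the end, for the whole second after the job is handed in: The lip is level with the clips within 10 mm along the slide, the sash is at rest, and the fan button has been pressed and has sprung back up (z of lip in the frame of mark between -0.01 and 0.01 m and velocity of joint sash between -0.005 and 0.005 m/s and value of joint fan_button below 0.001 m); the robot touches nothing.
It fails at once if the lip is gripped: fingers press on its top and its underside at once (contact force between the fingers and sash_c5 above 1 N and contact force between the fingers and sash_c6 above 1 N).
It fails at once if the sash is flung: faster than 0.35 m/s (velocity of joint sash above 0.35 m/s or velocity of joint sash below -0.35 m/s).
It fails at once if the fan is started with the sash more than 15 mm off the mark (value of joint fan_button above 0.004 m and not (z of lip in the frame of mark between -0.015 and 0.015 m)).
It fails at once if a clip is shifted by more than 4 mm (distance of mark from where it was at the start of the episode above 0.004 m).
It fails at once if a bystander is lifted, knocked over or shifted by more than 25 mm (distance of any of plaster_bowl_mid, ink_bottle_mid, small_glass_mid, jar_empty_mid, sample_vial_0_mid, tape_roll_mid from where it was at the start of the episode above 0.025 m).
It also fails if it takes over 48 s, if anything falls off the work surface, if the arm or the gripper's body presses on something with over 40 N, if the wrist force passes 120 N, or if a joint passes its speed limit or range.

## Working session

There is one attempt and no reset: what is moved stays moved. The work goes in short steps, Python scripts to look and compute and a shell command to move; the robot and the scene stay as the last step left them, time stands still between calls to the robot, and variables do not carry over. Pictures are saved under pics/ and viewed, at most 10 in all, crops included, and the job is handed in when it is done.

```bash
mkdir -p pics; ls
python3 - <<'E'
from cell import get_obs, optics, env, nets
import cv2, numpy as np
o=get_obs(); print(o['time_s'],o['tool_pos'],o['tool_rot'],o['force'])
for c in ['side','top']:
    p,d=optics.read_camera(c); cv2.imwrite(f'pics/{c}0.png',p[:,:,::-1])
    for q in ['lip','lip_under','mark','fan_button_top']:
        print(c,q,[(np.round(r['point'],3).tolist(),round(r['confidence'],2)) for r in nets.place_of(q,c)][:4])
E
```

```text
pics
0.0 [0.14797027 0.63234734 0.22145206] [-1.79889140e+02  5.56839420e-03  1.66837193e+02] [-0.15842729  0.27548341  0.21257369]
side lip [([0.604, -0.01, 0.126], 0.76)]
side lip_under []
side mark [([0.628, 0.146, 0.189], 0.62)]
side fan_button_top [([0.335, 0.516, 0.066], 0.74), ([0.318, 0.151, 0.063], 0.71), ([0.408, 0.015, 0.061], 0.69), ([0.44, 0.387, 0.063], 0.59)]
top lip [([0.602, -0.012, 0.128], 0.77), ([0.346, 0.256, 0.028], 0.74)]
top lip_under [([0.604, -0.011, 0.118], 0.62)]
top mark [([0.624, 0.149, 0.19], 0.57), ([0.604, -0.01, 0.124], 0.25)]
top fan_button_top [([0.337, 0.519, 0.061], 0.66), ([0.316, 0.154, 0.067], 0.61), ([0.348, 0.259, 0.03], 0.58), ([0.478, 0.234, 0.067], 0.53)]
```

View pics/side0.png

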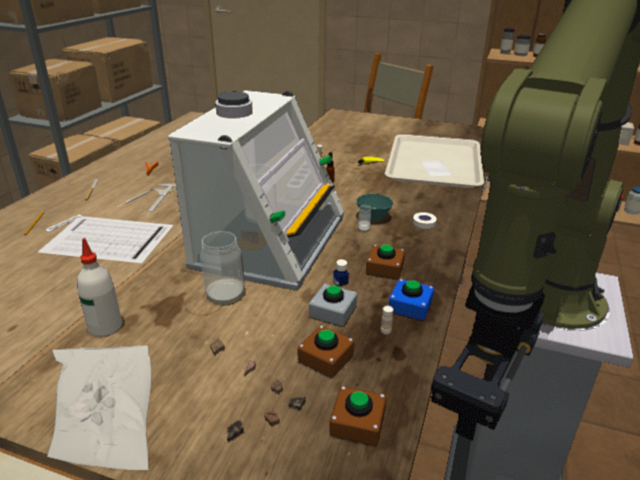

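View pics/top0.png

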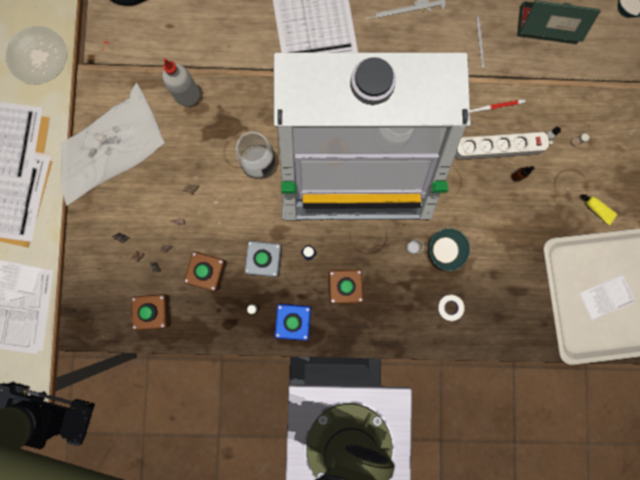

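The grey box is at side (333,300) / top (263,259), and the other boxes are blue or brown. The lip runs top (303,199)–(420,200), with the clips at (289,187) and (440,187). Next I'll measure these points by depth.

```bash
cat > h.py <<'E'
from cell import get_obs, optics, env, nets
import cv2, numpy as np
from scipy.spatial.transform import Rotation as Ro
def cloud(c):
    p,d=optics.read_camera(c); i=optics.camera_info(c)
    f=240/np.tan(np.radians(i['fovy']/2)); v,u=np.mgrid[:480,:640]
    P=np.stack([(u-i['cx'])*d/f,(v-i['cy'])*d/f,d],-1)
    if 'R' in i: W=(P-np.array(i['t']))@np.array(i['R'])
    else:
        T=np.array(i['tool_from_camera']); o=get_obs()
        W=(P@T[:3,:3].T+T[:3,3])@Ro.from_euler('xyz',o['tool_rot'],degrees=True).as_matrix().T+o['tool_pos']
    W[d==0]=np.nan
    return p,W
def delta(pos,zdir,ydir):
    o=get_obs(); R=Ro.from_euler('xyz',o['tool_rot'],degrees=True)
    z=np.array(zdir,float); z/=np.linalg.norm(z); y=np.array(ydir,float); y-=z*(y@z); y/=np.linalg.norm(y)
    T=Ro.from_matrix(np.stack([np.cross(y,z),y,z],1))
    print('pos',np.round(o['tool_pos'],4),'t mm',np.round(R.inv().apply(np.array(pos)-o['tool_pos'])*1000,1),'w deg',np.round((R.inv()*T).as_rotvec(degrees=True),2),'F',np.round(o['force'],1),o['time_s'])
E
python3 - <<'E'
from h import *
for c in ['top','side']:
    p,W=cloud(c); hsv=cv2.cvtColor(p,cv2.COLOR_RGB2HSV)
    for n,lo,hi in [('yellow',(18,150,120),(32,255,255)),('green',(50,150,60),(80,255,255))]:
        m=cv2.inRange(hsv,lo,hi)
        k,l,s,cc=cv2.connectedComponentsWithStats(m)
        for j in range(1,k):
            if s[j,4]<25: continue
            q=W[l==j]; print(c,n,cc[j].round(),s[j,4],'med',np.nanmedian(q,0).round(3),'p3',np.nanpercentile(q,3,0).round(3),'p97',np.nanpercentile(q,97,0).round(3))
    if c=='top':
        for n,u,v in [('box',263,272),('boxL',249,259),('ink',308,252),('glass',414,247),('bowl',449,250),('brown',346,300),('vial',252,309),('blue',292,337),('tape',440,307)]: print(n,W[v,u].round(3))
        # yaw of lip: columns near both ends, yellow
        m=cv2.inRange(hsv,(18,150,120),(32,255,255))>0; q=W[m]; q=q[(q[:,0]>.55)&(q[:,0]<.68)&(abs(q[:,1])<.2)]; print('yaw slope dx/dy',np.polyfit(q[:,1],q[:,0],1))
for q in ['ink_bottle_mid','small_glass_mid','plaster_bowl_mid','jar_empty_mid','sample_vial_0_mid']:
    print(q,[(np.round(r['point'],3).tolist(),round(r['confidence'],2)) for r in nets.place_of(q,'top')][:2])
E
```

```text
top yellow [ 42. 135.] 192 med [ 0.798  0.844 -0.006] p3 [ 0.756  0.835 -0.011] p97 [ 0.841  0.854 -0.001]
top yellow [360. 198.] 1032 med [ 0.628 -0.005  0.126] p3 [ 0.616 -0.143  0.119] p97 [0.64  0.126 0.132]
top yellow [602. 210.] 400 med [ 0.634 -0.667  0.013] p3 [ 0.603 -0.707  0.001] p97 [ 0.663 -0.63   0.026]
top yellow [ 16. 242.] 67 med [ 0.506  0.89  -0.006] p3 [ 0.499  0.864 -0.011] p97 [ 0.513  0.927 -0.001]
top green [439. 186.] 143 med [ 0.65  -0.184  0.189] p3 [ 0.639 -0.198  0.182] p97 [ 0.663 -0.169  0.195]
top green [288. 187.] 144 med [0.638 0.168 0.189] p3 [0.626 0.153 0.182] p97 [0.65  0.182 0.195]
top green [261. 257.] 61 med [0.482 0.239 0.063] p3 [0.465 0.221 0.058] p97 [0.49  0.249 0.069]
top green [201. 270.] 95 med [0.443 0.386 0.064] p3 [0.428 0.37  0.058] p97 [0.456 0.397 0.068]
top green [348. 285.] 58 med [0.416 0.013 0.065] p3 [0.4   0.005 0.059] p97 [0.425 0.028 0.069]
top green [145. 312.] 124 med [0.335 0.518 0.064] p3 [0.321 0.506 0.056] p97 [0.348 0.532 0.068]
top green [293. 323.] 44 med [0.315 0.151 0.063] p3 [0.305 0.141 0.059] p97 [0.332 0.16
[... 864 characters left out ...]
0.01  0.056] p97 [0.424 0.037 0.066]
side green [412. 285.] 118 med [0.317 0.16  0.062] p3 [0.304 0.143 0.056] p97 [0.33  0.17  0.066]
side green [333. 291.] 124 med [0.476 0.241 0.062] p3 [0.463 0.224 0.054] p97 [0.49  0.253 0.065]
side green [326. 336.] 169 med [0.44  0.39  0.062] p3 [0.427 0.373 0.055] p97 [0.454 0.401 0.065]
side green [359. 399.] 246 med [0.333 0.524 0.062] p3 [0.32  0.509 0.056] p97 [0.347 0.536 0.065]
ink_bottle_mid [([0.496, 0.12, 0.032], 0.45)]
small_glass_mid [([0.518, -0.157, 0.036], 0.62), ([0.624, 0.148, 0.189], 0.36)]
plaster_bowl_mid [([0.512, -0.245, 0.026], 0.66)]
jar_empty_mid [([0.737, 0.257, 0.078], 0.85)]
sample_vial_0_mid [([0.348, 0.258, 0.028], 0.63)]
```

Run:
```python
from h import *
n=(.906,.03,-.4226)
delta((.40,.35,.30),n,(-.033,1,0))
```

```text
pos [0.1481 0.6329 0.2226] t mm [-309.7 -218.1  -77.4] w deg [ -8.54 -64.61 -13.41] F [1.4 0.6 0.9] 0.85
```

```bash
python3 -m creep '[{"tx":-30,"ty":-22,"tz":-25,"wx":-0.8,"wy":-6.4,"wz":-1.3,"gripper":-1},{"tx":-62,"ty":-44,"tz":-35,"wx":-1.6,"wy":-12.8,"wz":-2.6,"gripper":-1},{"tx":-92,"ty":-66,"tz":-45,"wx":-2.4,"wy":-19.2,"wz":-3.9,"gripper":-1},{"tx":-123,"ty":-88,"tz":-55,"wx":-3.2,"wy":-25.6,"wz":-5.2,"gripper":-1},{"tx":-154,"ty":-109,"tz":-65,"wx":-4,"wy":-32,"wz":-6.5,"gripper":-1}]'
python3 - <<'E'
from h import *
delta((.42,.30,.28),(.906,.03,-.4226),(-.033,1,0))
E
```

```text
time_s: 1.27
tool_pos: [0.2739, 0.4913, 0.2894]
tool_rot: [177.4, 32.4, 172.9]
force: [-1.3, 0.3, 0.1]
grip_width: 0.0617
grasp_force: 0.0
pos [0.2739 0.4913 0.2894] t mm [-137.4 -175.8   90.7] w deg [ -4.4  -32.33  -6.77] F [-1.3  0.3  0.1] 1.2667
```

```bash
python3 -m creep '[{"tx":-27,"ty":-30,"tz":18,"wx":-0.8,"wy":-6.4,"wz":-1.3},{"tx":-50,"ty":-60,"tz":36,"wx":-1.6,"wy":-12.8,"wz":-2.6},{"tx":-75,"ty":-90,"tz":50,"wx":-2.6,"wy":-19.2,"wz":-4},{"tx":-100,"ty":-125,"tz":65,"wx":-3.5,"wy":-25.6,"wz":-5.3},{"tx":-120,"ty":-155,"tz":75,"wx":-4.4,"wy":-32,"wz":-6.7}]'
python3 - <<'E'
from h import *
delta((.50,-.01,.22),(.906,.03,-.4226),(-.033,1,0));print(get_obs()['qpos'])
E
```

```text
pos [0.2739 0.4913 0.2894] t mm [-204.7 -478.3  191.2] w deg [ -4.4  -32.33  -6.77] F [-1.3  0.3  0.1] 1.2667
[-81.45433486   0.70609754  -2.94740651 102.50283315  33.45630967
  77.17799319  -8.54923222]validation failed for argument at $[0]...
```

```bash
python3 -m creep '[{"tx":-27,"ty":-30,"tz":18,"wx":-0.8,"wy":-6.4,"wz":-1.3,"gripper":-1},{"tx":-50,"ty":-60,"tz":36,"wx":-1.6,"wy":-12.8,"wz":-2.6,"gripper":-1},{"tx":-75,"ty":-90,"tz":50,"wx":-2.6,"wy":-19.2,"wz":-4,"gripper":-1},{"tx":-100,"ty":-125,"tz":65,"wx":-3.5,"wy":-25.6,"wz":-5.3,"gripper":-1},{"tx":-120,"ty":-155,"tz":75,"wx":-4.4,"wy":-32,"wz":-6.7,"gripper":-1}]'
python3 - <<'E'
from h import *
delta((.50,-.01,.22),(.906,.03,-.4226),(-.033,1,0));print(get_obs()['qpos'])
E
```

```text
time_s: 1.68
tool_pos: [0.3972, 0.3243, 0.283]
tool_rot: [179.9, 64.6, -178.1]
force: [1.4, -1.0, 0.0]
grip_width: 0.0283
grasp_force: 0.0
pos [0.3972 0.3243 0.283 ] t mm [  17.6 -337.6  109.6] w deg [ 0.04 -0.36 -0.02] F [ 1.4 -1.   0. ] 1.6833
[-78.03887725 -15.19901096  -4.51588392 135.67148679  70.7162814
  69.15203247 -24.91699156]
```

```bash
python3 -m creep '[{"tx":5,"ty":-25,"tz":30,"gripper":-1},{"tx":5,"ty":-55,"tz":50,"gripper":-1},{"tx":5,"ty":-90,"tz":70,"gripper":-1},{"tx":5,"ty":-130,"tz":80,"gripper":-1},{"tx":5,"ty":-170,"tz":90,"gripper":-1}]'
python3 - <<'E'
from h import *
delta((.50,-.01,.22),(.906,.03,-.4226),(-.033,1,0));print(get_obs()['qpos'])
E
```

```text
pos [0.3972 0.3243 0.283 ] t mm [  17.6 -337.6  109.6] w deg [ 0.04 -0.36 -0.02] F [ 1.4 -1.   0. ] 1.6833
[-78.03887725 -15.19901096  -4.51588392 135.67148679  70.7162814
  69.15203247 -24.91699156]validation failed for argument at $[0]...
```

All seven keys are apparently required in each row.

```bash
python3 -m creep '[{"tx":5,"ty":-25,"tz":30,"wx":0,"wy":0,"wz":0,"gripper":-1},{"tx":5,"ty":-55,"tz":50,"wx":0,"wy":0,"wz":0,"gripper":-1},{"tx":5,"ty":-90,"tz":70,"wx":0,"wy":0,"wz":0,"gripper":-1},{"tx":5,"ty":-130,"tz":80,"wx":0,"wy":0,"wz":0,"gripper":-1},{"tx":5,"ty":-170,"tz":90,"wx":0,"wy":0,"wz":0,"gripper":-1}]'
python3 - <<'E'
from h import *
delta((.50,-.01,.22),(.906,.03,-.4226),(-.033,1,0));print(get_obs()['qpos'])
E
```

```text
time_s: 2.1
tool_pos: [0.4782, 0.2526, 0.2502]
tool_rot: [-178.8, 64.0, -178.1]
force: [-0.3, 0.6, 0.4]
grip_width: 0.0016
grasp_force: 0.0
pos [0.4782 0.2526 0.2502] t mm [  21.4 -262.6   30.6] w deg [-1.23 -1.02 -0.  ] F [-0.3  0.6  0.4] 2.1
[-40.77325473 -17.28867252 -21.17132745 140.24282113  75.93532483
  48.89756205 -22.78005549]
```

Run:
```python
from h import *
delta((.53,-.01,.20),(.788,.026,-.616),(-.033,1,0))
```

```text
pos [0.4782 0.2526 0.2502] t mm [  26.2 -262.8   66.4] w deg [-1.21 11.99 -0.14] F [-0.3  0.6  0.4] 2.1
```

```bash
python3 -m creep '[{"tx":0,"ty":-15,"tz":10,"wx":0,"wy":6,"wz":0,"gripper":-1},{"tx":5,"ty":-45,"tz":20,"wx":0,"wy":12,"wz":0,"gripper":-1},{"tx":5,"ty":-80,"tz":30,"wx":0,"wy":12,"wz":0,"gripper":-1},{"tx":10,"ty":-120,"tz":40,"wx":0,"wy":12,"wz":0,"gripper":-1},{"tx":10,"ty":-160,"tz":45,"wx":0,"wy":12,"wz":0,"gripper":-1}]'
python3 - <<'E'
from h import *
delta((.53,-.01,.20),(.788,.026,-.616),(-.033,1,0));print(get_obs()['qpos'])
E
```

```text
time_s: 2.52
tool_pos: [0.5218, 0.1853, 0.2035]
tool_rot: [-178.5, 51.4, -179.1]
force: [0.0, -0.7, 0.0]
grip_width: 0.0008
grasp_force: 0.0
pos [0.5218 0.1853 0.2035] t mm [  -0.5 -195.2   11.1] w deg [-2.22 -0.61 -0.6 ] F [ 0.  -0.7  0. ] 2.5167
[-31.7540081  -17.25350359 -10.86338996 137.93567181  61.9186481
  34.3835061    1.28551246]
```

```bash
python3 -m creep '[{"tx":0,"ty":-40,"tz":5,"wx":0,"wy":0,"wz":0,"gripper":-1},{"tx":0,"ty":-80,"tz":10,"wx":0,"wy":0,"wz":0,"gripper":-1},{"tx":0,"ty":-120,"tz":10,"wx":0,"wy":0,"wz":0,"gripper":-1},{"tx":0,"ty":-160,"tz":10,"wx":-2,"wy":0,"wz":0,"gripper":-1},{"tx":0,"ty":-195,"tz":10,"wx":-2,"wy":0,"wz":0,"gripper":-1}]'
python3 - <<'E'
from h import *
delta((.55,-.01,.15),(.788,.026,-.616),(-.033,1,0));print(get_obs()['qpos'])
E
```

```text
time_s: 2.93
tool_pos: [0.566, 0.0637, 0.1786]
tool_rot: [-179.0, 49.9, -177.9]
force: [-0.8, 0.2, -1.3]
grip_width: 0.0005
grasp_force: 0.0
pos [0.566  0.0637 0.1786] t mm [ 34.  -73.    5.4] w deg [-0.83 -2.11  0.17] F [-0.8  0.2 -1.3] 2.9333
[ -4.91180931 -17.27174253 -10.78021645 140.23278121  47.65755417
  12.04986195  31.99741913]
```

Run:
```python
from h import *
delta((.565,-.01,.12),(.643,.021,-.766),(-.033,1,0))
```

```text
pos [0.566  0.0637 0.1786] t mm [ 47.3 -73.   36.2] w deg [-0.83  9.86  0.08] F [-0.8  0.2 -1.3] 2.9333
```

```bash
python3 -m creep '[{"tx":3,"ty":-15,"tz":2,"wx":0,"wy":5,"wz":0,"gripper":-1},{"tx":6,"ty":-35,"tz":5,"wx":0,"wy":10,"wz":0,"gripper":-1},{"tx":20,"ty":-55,"tz":15,"wx":-1,"wy":10,"wz":0,"gripper":-1},{"tx":35,"ty":-73,"tz":25,"wx":-1,"wy":10,"wz":0,"gripper":-1},{"tx":47,"ty":-73,"tz":36,"wx":-1,"wy":10,"wz":0,"gripper":-1}]'
python3 - <<'E'
from h import *
delta((.57,-.01,.072),(.643,.021,-.766),(-.033,1,0));print(get_obs()['qpos'])
E
```

```text
time_s: 3.35
tool_pos: [0.5647, -0.0179, 0.1196]
tool_rot: [179.8, 39.8, -178.8]
force: [-0.4, 0.4, -1.5]
grip_width: 0.0004
grasp_force: 0.0
pos [ 0.5647 -0.0179  0.1196] t mm [26.3  7.6 40.1] w deg [-0.27 -0.26 -0.53] F [-0.4  0.4 -1.5] 3.35
[-26.39628772 -12.4765664   24.27379457 137.67287937  18.87467856
  14.56460277  73.8579498 ]
```

```bash
python3 -m creep '[{"tx":9,"ty":2,"tz":14,"wx":0,"wy":0,"wz":0,"gripper":-1},{"tx":18,"ty":5,"tz":28,"wx":0,"wy":0,"wz":0,"gripper":-1},{"tx":26,"ty":7,"tz":40,"wx":0,"wy":0,"wz":0,"gripper":-1},{"tx":26,"ty":7,"tz":40,"wx":0,"wy":0,"wz":0,"gripper":-1}]'
python3 - <<'E'
from h import *
print(get_obs()['qpos'])
p,_=optics.read_camera('side');cv2.imwrite('pics/s1.png',cv2.resize(p[120:320,200:520],(800,500),interpolation=cv2.INTER_CUBIC)[:,:,::-1])
delta((.606,-.01,.070),(.643,.021,-.766),(-.033,1,0))
E
```

```text
time_s: 3.68
tool_pos: [0.5676, -0.0009, 0.0689]
tool_rot: [-179.9, 39.5, -177.8]
force: [-0.8, 0.1, 0.1]
grip_width: 0.0001
grasp_force: 0.0
[-24.71893924  -4.88298412  21.47147802 139.41059421  21.01361786
   6.05568298  69.37255237]
pos [ 0.5684 -0.0011  0.0705] t mm [-28.4 -10.3  24.1] w deg [ 0.13 -0.45  0.23] F [-0.  -0.2 -0.2] 3.7333
```

View pics/s1.png

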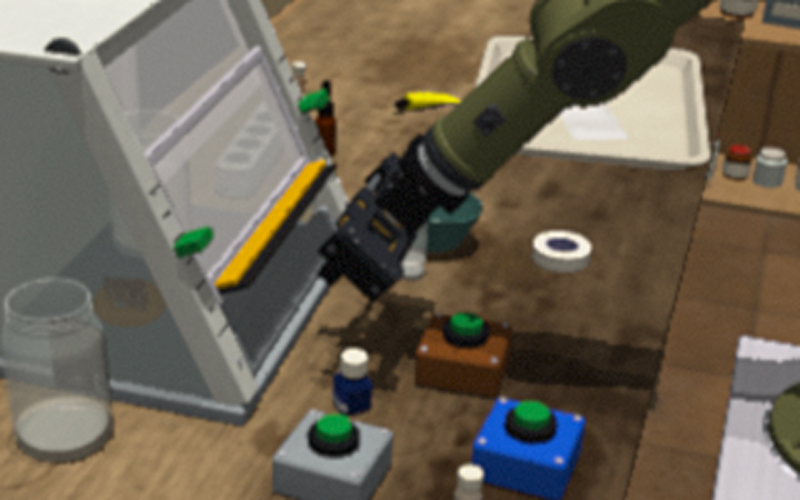

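The fingertips, at crop (335,270), are low in front of the sill and beneath the yellow lip, which runs (225,280)–(325,170). The bystanders are clear, so I'll move in under the lip.

```bash
python3 -m creep '[{"tx":-7,"ty":-2,"tz":6,"wx":0,"wy":0,"wz":0,"gripper":-1},{"tx":-14,"ty":-5,"tz":12,"wx":0,"wy":0,"wz":0,"gripper":-1},{"tx":-20,"ty":-7,"tz":17,"wx":0,"wy":0,"wz":0,"gripper":-1},{"tx":-25,"ty":-8,"tz":21,"wx":0,"wy":0,"wz":0,"gripper":-1},{"tx":-25,"ty":-8,"tz":21,"wx":0,"wy":0,"wz":0,"gripper":-1}]'
python3 - <<'E'
from h import *
s=np.array((.4224,.014,.906)); o=get_obs(); print(o['qpos'],'s',o['tool_pos']@s,'n',o['tool_pos']@[.906,.03,-.4226])
delta(o['tool_pos']+.02*s,(.643,.021,-.766),(-.033,1,0))
E
```

```text
time_s: 4.15
tool_pos: [0.6045, -0.0071, 0.0741]
tool_rot: [179.9, 40.0, -177.9]
force: [0.9, 0.3, -0.5]
grip_width: 0.0002
grasp_force: 0.0
[-50.16046044  -1.80261775  49.04002017 135.76751665   3.27343676
   5.47700353  88.32592595] s 0.3224021512527252 n 0.516169030233609
pos [ 0.6045 -0.0071  0.0741] t mm [-18.1  -0.   -8.5] w deg [ 0.26 -0.07  0.13] F [ 0.9  0.3 -0.5] 4.15
```

```bash
python3 -m creep '[{"tx":-4.5,"ty":0,"tz":-2.1,"wx":0,"wy":0,"wz":0,"gripper":-1},{"tx":-9,"ty":0,"tz":-4.2,"wx":0,"wy":0,"wz":0,"gripper":-1},{"tx":-13.5,"ty":0,"tz":-6.3,"wx":0,"wy":0,"wz":0,"gripper":-1},{"tx":-18,"ty":0,"tz":-8.5,"wx":0,"wy":0,"wz":0,"gripper":-1},{"tx":-22.5,"ty":0,"tz":-10.6,"wx":0,"wy":0,"wz":0,"gripper":-1}]'
python3 - <<'E'
from h import *
s=np.array((.4224,.014,.906)); o=get_obs(); print(o['qpos'],'s',o['tool_pos']@s,'n',o['tool_pos']@[.906,.03,-.4226])
for c in ['top','side']:
  p,W=cloud(c)
  for q in ['lip','mark']: print(c,q,[(np.round(r['point'],4).tolist(),round(r['confidence'],2),round(float(np.dot(r['point'],s)),4)) for r in nets.place_of(q,c)][:2])
delta(o['tool_pos']+.02*s,(.643,.021,-.766),(-.033,1,0))
E
```

```text
time_s: 4.57
tool_pos: [0.6125, -0.0074, 0.0948]
tool_rot: [179.9, 39.7, -177.9]
force: [-1.1, -0.3, -3.2]
grip_width: 0.0003
grasp_force: 1.4
[-46.17139667  -3.53991933  44.49625183 133.71257188  10.20902912
   9.22806867  81.77464047] s 0.34450599921693587 n 0.5146675542862501
top lip [([0.6035, -0.0088, 0.1275], 0.58, 0.3703)]
top mark [([0.6227, 0.1466, 0.1877], 0.57, 0.4351)]
side lip [([0.6083, -0.0135, 0.1309], 0.73, 0.3754)]
side mark [([0.6267, 0.1505, 0.1905], 0.76, 0.4394)]
pos [ 0.6132 -0.0075  0.0948] t mm [-17.5   0.2  -9. ] w deg [ 0.17 -0.21  0.15] F [-0.4  0.5  0. ] 4.8667
```

```bash
python3 -m creep '[{"tx":-4.5,"ty":0,"tz":-2.1,"wx":0,"wy":0,"wz":0,"gripper":-1},{"tx":-9,"ty":0,"tz":-4.2,"wx":0,"wy":0,"wz":0,"gripper":-1},{"tx":-13.5,"ty":0,"tz":-6.3,"wx":0,"wy":0,"wz":0,"gripper":-1},{"tx":-18,"ty":0,"tz":-8.5,"wx":0,"wy":0,"wz":0,"gripper":-1},{"tx":-22.5,"ty":0,"tz":-10.6,"wx":0,"wy":0,"wz":0,"gripper":-1}]'
python3 -m creep '[{"tx":-4.5,"ty":0,"tz":-2.1,"wx":0,"wy":0,"wz":0,"gripper":-1},{"tx":-9,"ty":0,"tz":-4.2,"wx":0,"wy":0,"wz":0,"gripper":-1},{"tx":-13.5,"ty":0,"tz":-6.3,"wx":0,"wy":0,"wz":0,"gripper":-1},{"tx":-18,"ty":0,"tz":-8.5,"wx":0,"wy":0,"wz":0,"gripper":-1},{"tx":-18,"ty":0,"tz":-8.5,"wx":0,"wy":0,"wz":0,"gripper":-1}]'
cat > m.py <<'E'
from h import *
s=np.array((.4224,.014,.906)); o=get_obs(); print(o['qpos'],'s',o['tool_pos']@s,'n',o['tool_pos']@[.906,.03,-.4226])
for c in ['top','side']:
  p,W=cloud(c); cv2.imwrite('pics/m_%s_%d.png'%(c,o['time_s']*100),p[:,:,::-1])
  for q in ['lip','mark']: print(c,q,[(np.round(r['point'],4).tolist(),round(r['confidence'],2),round(float(np.dot(r['point'],s)),4)) for r in nets.place_of(q,c)][:2])
  hsv=cv2.cvtColor(p,cv2.COLOR_RGB2HSV)
  for n,lo,hi in [('yellow',(18,150,120),(32,255,255)),('green',(50,150,60),(80,255,255))]:
    q=W[cv2.inRange(hsv,lo,hi)>0]; q=q[(q[:,0]>.58)&(q[:,0]<.75)&(abs(q[:,1])<.23)&(q[:,2]>.1)]; S=q@s
    print(c,n,len(q),'s pct 10 50 90',np.percentile(S,[10,50,90]).round(4))
delta(o['tool_pos']+.02*s,(.643,.021,-.766),(-.033,1,0))
E
python3 m.py
```

```text
time_s: 5.28
tool_pos: [0.623, -0.0072, 0.1168]
tool_rot: [180.0, 39.7, -177.9]
force: [-4.5, -0.6, -2.0]
grip_width: 0.0004
grasp_force: 2.4
time_s: 5.7
tool_pos: [0.633, -0.0067, 0.1368]
tool_rot: [179.9, 39.9, -177.9]
force: [-2.7, -1.2, -1.3]
grip_width: 0.0004
grasp_force: 1.8
[-45.32228874  -5.78986026  42.79233138 129.38531442  12.77734841
  15.25750772  79.72375066] s 0.3912049770360198 n 0.5154677524256092
top lip [([0.6206, -0.0117, 0.1745], 0.97, 0.4201)]
top mark [([0.6239, 0.1466, 0.1885], 0.64, 0.4364)]
top yellow 1069 s pct 10 50 90 [0.4252 0.4279 0.4303]
top green 286 s pct 10 50 90 [0.439  0.4433 0.4459]
side lip [([0.6261, -0.0113, 0.1724], 0.81, 0.4205)]
side mark [([0.6282, 0.1476, 0.1921], 0.68, 0.4415), ([0.5139, -0.2446, 0.0231], 0.36, 0.2346)]
side yellow 241 s pct 10 50 90 [0.4238 0.4264 0.4276]
side green 147 s pct 10 50 90 [0.4333 0.4403 0.4428]
pos [ 0.6329 -0.0063  0.1363] t mm [-18.5  -0.4  -8.9] w deg [ 0.21 -0.11  0.18] F [-0.5 -0.6 -0.3] 6.0
```

```bash
python3 -m creep '[{"tx":-4.5,"ty":0,"tz":-2.1,"wx":0,"wy":0,"wz":0,"gripper":-1},{"tx":-9,"ty":0,"tz":-4.2,"wx":0,"wy":0,"wz":0,"gripper":-1},{"tx":-12.5,"ty":0,"tz":-5.8,"wx":0,"wy":0,"wz":0,"gripper":-1},{"tx":-14.5,"ty":0,"tz":-6.8,"wx":0,"wy":0,"wz":0,"gripper":-1},{"tx":-14.5,"ty":0,"tz":-6.8,"wx":0,"wy":0,"wz":0,"gripper":-1}]'
python3 m.py
```

```text
time_s: 6.42
tool_pos: [0.6391, -0.0061, 0.1504]
tool_rot: [180.0, 39.8, -177.9]
force: [-2.8, 0.0, -1.4]
grip_width: 0.0002
grasp_force: 1.3
[-45.37231221  -6.316667    42.5409546  127.85976907  12.89208805
  17.29195177  79.72985914] s 0.4061325535713858 n 0.5153316413531593
top lip []
top mark [([0.6248, 0.1497, 0.1864], 0.85, 0.4349), ([0.4959, 0.1236, 0.0285], 0.4, 0.237)]
top yellow 1060 s pct 10 50 90 [0.4401 0.4426 0.4451]
top green 287 s pct 10 50 90 [0.4398 0.4431 0.446 ]
side lip [([0.63, -0.009, 0.186], 0.57, 0.4345)]
side mark [([0.6261, 0.147, 0.1894], 0.68, 0.4381)]
side yellow 252 s pct 10 50 90 [0.4386 0.4412 0.4422]
side green 117 s pct 10 50 90 [0.4329 0.4392 0.4422]
pos [ 0.6392 -0.0062  0.1502] t mm [-18.2   0.   -8.6] w deg [ 0.2  -0.18  0.18] F [-2.2  0.8 -0.1] 6.7167
```

```bash
python3 -m creep '[{"tx":5,"ty":0,"tz":2,"wx":0,"wy":0,"wz":0,"gripper":-1},{"tx":13,"ty":0,"tz":6,"wx":0,"wy":0,"wz":0,"gripper":-1},{"tx":14,"ty":0,"tz":-15,"wx":0,"wy":0,"wz":0,"gripper":-1},{"tx":14,"ty":0,"tz":-40,"wx":0,"wy":0,"wz":0,"gripper":-1},{"tx":14,"ty":0,"tz":-70,"wx":0,"wy":0,"wz":0,"gripper":-1}]'
python3 m.py; python3 -c "
from h import *
delta((.52,.12,.22),(0,0,-1),(0,1,0))"
```

```text
time_s: 7.13
tool_pos: [0.5853, -0.007, 0.1903]
tool_rot: [180.0, 39.7, -177.7]
force: [-0.1, 0.2, 0.3]
grip_width: 0.0004
grasp_force: 0.0
[-31.79415871 -16.86150885  26.56332451 131.02972644  19.50296387
  25.32638991  73.99970654] s 0.41958174975945545 n 0.44965721701766087
top lip [([0.63, -0.0089, 0.1828], 0.57, 0.4316), ([0.3634, -0.2573, 0.0091], 0.23, 0.1581)]
top mark [([0.6207, 0.1451, 0.1874], 0.82, 0.434)]
top yellow 1055 s pct 10 50 90 [0.4399 0.4428 0.4452]
top green 288 s pct 10 50 90 [0.4392 0.4429 0.4454]
side lip [([0.6311, -0.0133, 0.1864], 0.78, 0.4353)]
side mark [([0.6237, 0.1492, 0.1913], 0.53, 0.4389)]
side yellow 363 s pct 10 50 90 [0.4382 0.4412 0.4424]
side green 168 s pct 10 50 90 [0.4334 0.4396 0.4427]
pos [ 0.5861 -0.0088  0.1894] t mm [-18.1   1.8  -9.7] w deg [ 0.2  -0.35  0.08] F [ 0.8 -1.2 -0.2] 7.4333
pos [ 0.5861 -0.0088  0.1894] t mm [ 27.9 131.2 -62.6] w deg [ 0.8  39.67  1.95] F [ 0.8 -1.2 -0.2] 7.4333
```

```bash
python3 -m creep '[{"tx":8,"ty":15,"tz":-25,"wx":0,"wy":5,"wz":0,"gripper":-1},{"tx":14,"ty":40,"tz":-45,"wx":0,"wy":12,"wz":0,"gripper":-1},{"tx":20,"ty":70,"tz":-55,"wx":0,"wy":19,"wz":0,"gripper":-1},{"tx":25,"ty":100,"tz":-62,"wx":0,"wy":26,"wz":0,"gripper":-1},{"tx":28,"ty":131,"tz":-63,"wx":0,"wy":33,"wz":1,"gripper":-1}]'
python3 -c "
from h import *
print(get_obs()['qpos'])
delta((.478,.238,.12),(0,0,-1),(0,1,0))"
```

```text
time_s: 7.85
tool_pos: [0.5198, 0.1223, 0.223]
tool_rot: [179.5, 6.6, -178.8]
force: [0.6, -0.8, 0.5]
grip_width: 0.0005
grasp_force: 0.0
[-29.67381386  -1.13681315  12.56695546 105.55144869   1.65888098
  69.09141586  73.61896297]
pos [0.5198 0.1223 0.223 ] t mm [ 50.9 115.7  98.8] w deg [0.59 6.58 1.22] F [ 0.6 -0.8  0.5] 7.85
```

```bash
python3 -m creep '[{"tx":12,"ty":30,"tz":10,"wx":0,"wy":3,"wz":0,"gripper":-1},{"tx":24,"ty":60,"tz":30,"wx":0,"wy":6.6,"wz":1,"gripper":-1},{"tx":38,"ty":90,"tz":55,"wx":0,"wy":6.6,"wz":1,"gripper":-1},{"tx":51,"ty":116,"tz":80,"wx":0,"wy":6.6,"wz":1,"gripper":-1},{"tx":51,"ty":116,"tz":85,"wx":0,"wy":6.6,"wz":1,"gripper":-1}]'
python3 - <<'E'
from h import *
o=get_obs()
p,W=cloud('wrist'); cv2.imwrite('pics/w1.png',p[:,:,::-1])
for c in ['side','top','wrist']:
  if c!='wrist': p,W=cloud(c)
  hsv=cv2.cvtColor(p,cv2.COLOR_RGB2HSV); q=W[cv2.inRange(hsv,(50,150,60),(80,255,255))>0]
  q=q[(np.hypot(q[:,0]-.478,q[:,1]-.238)<.04)]
  if len(q): print(c,len(q),np.median(q,0).round(4),'mid',((q.min(0)+q.max(0))/2).round(4))
delta((.478,.238,.075),(0,0,-1),(0,1,0))
E
```

```text
time_s: 8.27
tool_pos: [0.4705, 0.242, 0.1254]
tool_rot: [179.6, -0.4, -179.2]
force: [-1.7, -0.6, -1.3]
grip_width: 0.0003
grasp_force: 0.0
side 82 [0.4756 0.2444 0.062 ] mid [0.4771 0.2409 0.0609]
pos [0.4762 0.236  0.1303] t mm [-1.8  1.7 55.3] w deg [0.36 0.04 0.31] F [ 0.9 -0.3 -0.3] 8.4167
```

View pics/w1.png

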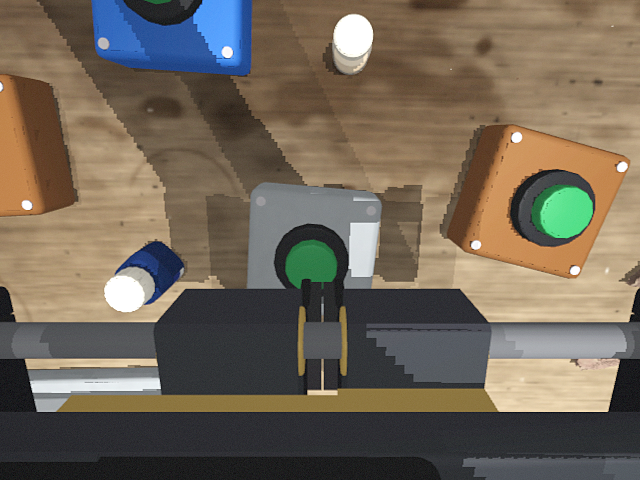

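The closed fingertips, at wrist (322,285), are over the grey box's button at (312,265). I'll move down to it.

```bash
python3 -m creep '[{"tx":-1,"ty":1,"tz":18,"wx":0,"wy":0,"wz":0,"gripper":-1},{"tx":-1,"ty":1,"tz":38,"wx":0,"wy":0,"wz":0,"gripper":-1},{"tx":-1,"ty":1,"tz":52,"wx":0,"wy":0,"wz":0,"gripper":-1},{"tx":-1,"ty":1,"tz":58,"wx":0,"wy":0,"wz":0,"gripper":-1},{"tx":-1,"ty":1,"tz":58,"wx":0,"wy":0,"wz":0,"gripper":-1}]'
python3 -m creep '[{"tx":0,"ty":0,"tz":1.5,"wx":0,"wy":0,"wz":0,"gripper":-1},{"tx":0,"ty":0,"tz":3,"wx":0,"wy":0,"wz":0,"gripper":-1},{"tx":0,"ty":0,"tz":4,"wx":0,"wy":0,"wz":0,"gripper":-1},{"tx":0,"ty":0,"tz":4,"wx":0,"wy":0,"wz":0,"gripper":-1}]'
```

```text
time_s: 8.83
tool_pos: [0.4781, 0.2363, 0.0735]
tool_rot: [179.6, 0.1, -179.9]
force: [-0.8, 0.2, 1.3]
grip_width: 0.0007
grasp_force: 0.0
time_s: 9.17
tool_pos: [0.4784, 0.2378, 0.0708]
tool_rot: [179.4, 0.2, -179.8]
force: [-0.4, 0.1, -0.3]
grip_width: 0.0006
grasp_force: 0.0
```

```bash
python3 -m creep '[{"tx":0,"ty":0,"tz":1.5,"wx":0,"wy":0,"wz":0,"gripper":-1},{"tx":0,"ty":0,"tz":3,"wx":0,"wy":0,"wz":0,"gripper":-1},{"tx":0,"ty":0,"tz":5,"wx":0,"wy":0,"wz":0,"gripper":-1},{"tx":0,"ty":0,"tz":6,"wx":0,"wy":0,"wz":0,"gripper":-1},{"tx":0,"ty":0,"tz":6,"wx":0,"wy":0,"wz":0,"gripper":-1}]'
python3 -m creep '[{"tx":0,"ty":0,"tz":1,"wx":0,"wy":0,"wz":0,"gripper":-1},{"tx":0,"ty":0,"tz":2,"wx":0,"wy":0,"wz":0,"gripper":-1},{"tx":0,"ty":0,"tz":3,"wx":0,"wy":0,"wz":0,"gripper":-1},{"tx":0,"ty":0,"tz":3,"wx":0,"wy":0,"wz":0,"gripper":-1}]'
```

```text
time_s: 9.58
tool_pos: [0.4779, 0.2377, 0.064]
tool_rot: [179.5, 0.2, -179.8]
force: [-1.9, 0.4, 2.2]
grip_width: 0.0004
grasp_force: 0.8
time_s: 9.92
tool_pos: [0.4779, 0.2377, 0.0612]
tool_rot: [179.5, 0.2, -179.8]
force: [-1.5, -1.0, 2.4]
grip_width: 0.0007
grasp_force: 1.6
```

Contact made, force rising. I'll keep going to the stop.

```bash
python3 -m creep '[{"tx":0,"ty":0,"tz":1,"wx":0,"wy":0,"wz":0,"gripper":-1},{"tx":0,"ty":0,"tz":2,"wx":0,"wy":0,"wz":0,"gripper":-1},{"tx":0,"ty":0,"tz":2,"wx":0,"wy":0,"wz":0,"gripper":-1}]'
python3 -m creep '[{"tx":0,"ty":0,"tz":1,"wx":0,"wy":0,"wz":0,"gripper":-1},{"tx":0,"ty":0,"tz":1.5,"wx":0,"wy":0,"wz":0,"gripper":-1},{"tx":0,"ty":0,"tz":1.5,"wx":0,"wy":0,"wz":0,"gripper":-1}]'
```

```text
time_s: 10.17
tool_pos: [0.4779, 0.2377, 0.0591]
tool_rot: [179.5, 0.2, -179.8]
force: [-1.6, -2.2, 4.4]
grip_width: 0.0004
grasp_force: 2.2
time_s: 10.42
tool_pos: [0.478, 0.2378, 0.0584]
tool_rot: [179.5, 0.2, -179.8]
force: [-3.1, -3.0, 9.0]
grip_width: 0.0008
grasp_force: 4.4
```

```bash
python3 -m creep '[{"tx":0,"ty":0,"tz":1,"wx":0,"wy":0,"wz":0,"gripper":-1},{"tx":0,"ty":0,"tz":1,"wx":0,"wy":0,"wz":0,"gripper":-1}]'
python3 -m creep '[{"tx":0,"ty":0,"tz":-10,"wx":0,"wy":0,"wz":0,"gripper":-1},{"tx":0,"ty":0,"tz":-40,"wx":0,"wy":0,"wz":0,"gripper":-1},{"tx":0,"ty":0,"tz":-80,"wx":0,"wy":0,"wz":0,"gripper":-1},{"tx":0,"ty":0,"tz":-100,"wx":0,"wy":0,"wz":0,"gripper":-1},{"tx":0,"ty":0,"tz":-100,"wx":0,"wy":0,"wz":0,"gripper":-1}]'
python3 m.py
```

```text
time_s: 10.58
tool_pos: [0.478, 0.2378, 0.0583]
tool_rot: [179.5, 0.2, -179.8]
force: [-4.7, -2.7, 13.8]
grip_width: 0.0005
grasp_force: 7.3
time_s: 11.0
tool_pos: [0.4807, 0.2385, 0.1619]
tool_rot: [179.2, 0.6, -179.8]
force: [0.3, 0.9, 0.1]
grip_width: 0.0004
grasp_force: 0.0
[-35.6547961    6.10729558   7.16638828 104.98762985  -1.26719572
  68.00594102  62.13860448] s 0.3530834467439067 n 0.3742964363301803
top lip []
top mark [([0.625, 0.1473, 0.1862], 0.91, 0.4348)]
top yellow 1058 s pct 10 50 90 [0.4402 0.4426 0.4453]
top green 286 s pct 10 50 90 [0.439  0.4435 0.4458]
side lip [([0.6317, -0.0121, 0.1852], 0.63, 0.4345)]
side mark [([0.6282, 0.1473, 0.1915], 0.44, 0.4409)]
side yellow 348 s pct 10 50 90 [0.4383 0.4411 0.4421]
side green 116 s pct 10 50 90 [0.4328 0.4391 0.4428]
pos [0.4767 0.2364 0.1549] t mm [-12.5   2.6 -25.1] w deg [ -0.15 -40.    -1.76] F [-0.3 -0.4  0.2] 11.3
```

The button reached its end stop and was released. The sash is still level and the robot is clear.

```bash
python3 -c "
from cell import env
print(env.sign_off())"
```

```text
the job is handed in; nothing more can be done
None
```

I pushed the sash up from under its lip until it was level with the clips (within a few mm by camera) and stayed there, then pressed the green fan button to its stop and let go. The job is handed in, but no verdict came back.

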